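Hang the green driver on the bench balancer

ROBOT

A 6-joint arm with a two-finger parallel gripper is mounted at the origin on the work surface. World frame = base frame: x ahead of the robot, y to its left, z up, the work surface at z = 0. Lengths are in mm, angles in rad, forces in N, time in s.
With the tool pointing down it reaches from about 425 to 950 mm from the base axis. Payload 14.7 kg.
Tool frame: the origin (TCP) lies at the very end of the fingers, on their centre line; the grasp point (between the pads) lies 19 mm behind it; z points along the fingers, x is the direction in which the jaws open and shut, and the axes are right-handed (so a half turn about z gives the same grasp; the last joint's range is limited). The gripper opens to 85 mm and grips with 20 to 120 N. Pads are 22 mm wide; open, the fingers measure 114 mm over their backs; the gripper's body (76 mm by 85 mm) begins 54 mm behind the grasp point. The pads swing forward as they close: fully open they stand 13 mm farther back than shut.
Start: joints at [-1.363, 0.48, 1.596, -0, 1.065, -0.047], TCP at [163.85, -629.003, 231.297] pointing down, gripper open.
Joint ranges: [-2.75, 2.75], [-0.82, 2.05], [0.23, 2.67], [-1.56, 4.7], [0.09, 2.69], [-2.92, 2.92]. Speed limits (rad/s): [1.89, 1.89, 2.39, 3.01, 3.01, 3.01].

INTERFACE

Orientations are given as a rotation vector (axis times angle).
In Python, from rig import sensors, optics, job_done gives the robot as it stands. The module is installed in compiled form; this text tells all that it offers.
- The arm moves only by the tool play_rows, never from a script. Its argument "plan" is one flat list of numbers, 6 for each row, row after row: the shift along the tool's x, y, z in units of 0.4 m (1.0 is 0.4 m), then the turn, a rotation vector about the tool's x, y, z in units of 120 degrees (1.0 is 120 degrees). A call has exactly 8 rows; each row is the pose to reach, as a shift and turn from the pose measured when the call began, along the tool's axes at that moment; what a row does not reach only later rows make up. A row lasts 1/12 s, in which the tool goes at most 41.7 mm and 7.16 degrees, less where a joint would pass 70% of its speed; a pose out of reach is approached as far as the arm can. A call with a number of a shift or a turn outside -1 to 1 is refused whole. A call with a gripper value outside its range is refused whole. "gripper" is the opening, from 0 (shut) to 1 (fully open), set as the call begins (left out, the last holds). The fingers move at their own pace and stop on an object; "force" is the grip in N (left out, the last holds). Time passes only in rows, so rows that repeat a pose let the fingers close, or fill a call up. It gives the time, the measured TCP pose, the force and the opening at its end, in the units of the state.
- sensors.observe(): the state, without advancing time (a new reading comes with each control period).
- optics.read_camera(name): name is "side" or "top"; returns a dict with "image" (400x640x3 uint8, blue, green, red), "mtx" (3x3 intrinsics, pixels), "extrinsics" (4x4, takes a point from world to camera coordinates). Camera axes: x right, y down, z forward; pixel columns grow to the right and rows downward; lengths in mm; the calibration is good to about 2 mm. A picture is of the moment at which its call begins. There is no depth.
- job_done(): hands the job in, once; it reports no verdict.
The state is a dict: "t": time; "qpos": joint angles; "dq": joint speeds; "effort": joint torques, N m; "eef_pos": TCP position; "ee_rot": TCP orientation; "force": force on the tool from outside, world axes, zero at the start; "ft_torque": the same for the moment, N m; "gripper_width": finger opening in mm.
Only numpy, scipy, OpenCV 4.12 (cv2) and the standard library are available. Lean on these libraries where they do the work, as an engineer would, in place of code of your own. Each camera call takes 0.05 s, during which the arm holds its last target.

TASK

Hang the electric screwdriver with the green band on the bench balancer: pull the sprung hook down (it has a red grip on top), bring it in under the driver's wire bail, and let it rise until it is fully up with the driver hanging from it, clear of its holder. Leave the yellow-banded driver standing in its own holder.

Things in the scene. Friction and masses are not known exactly. Their poses are not given: they have to be found in the camera images.
- hook (a joint): How far the sprung blue carriage and its hook are pulled down, m: 0 fully up, 0.130 lowest. The spring pulls up with 6 N at the top, 4 N more per 100 mm, damped; it lifts a driver (3 N) by itself. The carriage runs on a 384 mm mast 160 mm behind the hook (its +x side), on a trolley with 1.5 N friction: the hook can go up, down and along its y, not across nor turned.
- hook_seat (a point): Where a bail rests: top middle of the hook's lowest bar; 245 mm over the table when up. z up, y the rail's direction. 8 mm bar bent in the y-z plane: underside 8 mm lower; nose 18 mm to +y, its tip 14 mm higher; shank 18 mm to -y, up 50 mm to the arm. Red upright grip straight above, 26 mm across, 60 to 105 mm over this point, on the 40 mm wide arm: hold it from above.
- trolley (a joint): Travel of the hook's trolley along the table rail to the hook's +y, m, 0 to 0.42; stays where left. It starts at 0 to 0.09; both drivers stand farther to +y, in line with the hook within 6 mm, and the hook can pass beyond both. Fully up it clears them by 45 mm; pulled down it strikes them, so pull down 50 to 60 mm before (-y of) the wanted bail, then lead it to +y.
- driver_green: Driver to hang: black, green band, 34 mm across, upright in a 55 mm tall fixed grey holder (must rise 48 mm to leave). Origin: inside top of its wire bail, 186 mm over the table; z up. Bail: 5 mm wire in the x-z plane, open along y (within 9 deg of the hook's y), inside 37 wide and 51 high, 6 less at the sides. The hook fits through with its seat 28 mm under the origin.
- driver_yellow: The other driver, the same but for its yellow band, standing in a holder of the same kind; origin and axes as for the green one. It stands before or beyond the green one along the rail, 100 to 180 mm from it, and must stay in its holder.
There are look-alikes about, which are no part of the job. Leave any pink look-alike of the driver_yellow alone. Leave any pink look-alike of the driver_green alone.

How it is judged:
By the outcome, as a careful person would: the job done as asked, in the order asked, and still so for the second after the job is handed in, with the robot touching nothing.
It also fails if it takes over 45 s, if anything falls off the work surface, if the arm or the gripper's body presses on something with over 40 N, if the wrist force passes 120 N, or if a joint passes its speed limit or range.

## Working session

There is one attempt and no reset: what is moved stays moved. The work goes in short steps, Python scripts to look and compute and a tool call to move; the robot and the scene stay as the last step left them, time stands still between calls to the robot, and variables do not carry over. Pictures are saved under pics/ and viewed, and the job is handed in when it is done.

Besides the shell and the picture viewer there is one more tool, called after "Call:" as name(argument=value, ...) on one line, values as JSON. play_rows: Moves the arm, as the interface text tells. Shifts and turns lie within -1 to 1; 1 stands for 0.4 m of shift or 120 degrees of turn. Its arguments: {"type":"object","properties":{"plan":{"type":"array"},"gripper":{"type":"number"},"force":{"type":"number"}},"required":["plan"]}

```bash
mkdir -p pics; python3 - <<'E'
from rig import sensors, optics
import cv2,pickle
print(sensors.observe())
d={}
for n in("side","top"):
    c=optics.read_camera(n); d[n]=c; cv2.imwrite(f"pics/{n}0.png",c["image"]); print(n,c["mtx"],c["extrinsics"])
pickle.dump(d,open("c0.pkl","wb"))
E
```

```text
{'t': 0.0, 'qpos': array([-1.36259878e+00,  4.80828667e-01,  1.59685583e+00,  3.68273880e-05,
        1.06517386e+00, -4.65899914e-02]), 'dq': array([ 0.00035448,  0.00192014,  0.0002228 ,  0.00076028, -0.00027106,
       -0.00084292]), 'effort': array([ 5.09939491e-03, -9.50647044e+01, -4.30181444e+01,  3.24173789e-04,
        1.19021733e-02, -6.90436423e-05]), 'eef_pos': array([ 163.77523671, -628.58546548,  230.68120589]), 'ee_rot': array([-2.48498721e+00,  1.92071242e+00,  1.48156550e-03]), 'force': array([-0.92247802, -0.23895588,  0.18421223]), 'ft_torque': array([-0.02633148,  0.02716392, -0.0271727 ]), 'gripper_width': 85.4187670434827}
side [[453.74879945   0.         313.43345927]
 [  0.         453.74879945 199.39208183]
 [  0.           0.           1.        ]] [[-9.13186018e-01 -4.07530608e-01  3.17815740e-03  5.49799870e+02]
 [-2.97436323e-01  6.61117344e-01 -6.88807296e-01  2.69516907e+02]
 [ 2.78608921e-01 -6.29954491e-01 -7.24937520e-01  9.74152821e+02]
 [ 0.00000000e+00  0.00000000e+00  0.00000000e+00  1.00000000e+00]]
top [[407.51621571   0.         317.21528732]
 [  0.         407.51621571 197.93981322]
 [  0.           0.           1.        ]] [[-5.52473896e-03 -9.99647887e-01 -2.59533910e-02  2.67333616e+01]
 [-9.96371928e-01  7.70711448e-03 -8.47560114e-02  6.10790752e+02]
 [ 8.49261935e-02  2.53909754e-02 -9.96063673e-01  9.15730425e+02]
 [ 0.00000000e+00  0.00000000e+00  0.00000000e+00  1.00000000e+00]]
```

View pics/side0.png

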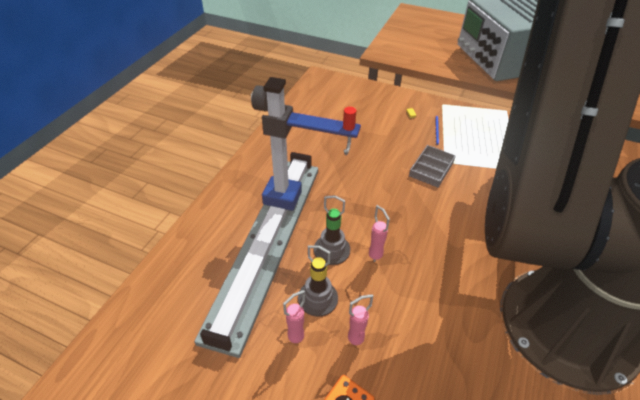

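View pics/top0.png

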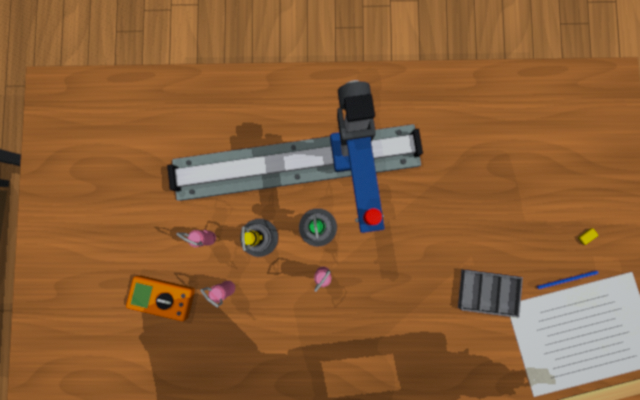

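The side view shows the red grip at (349,118), the green driver at (334,225) and the yellow at (318,270), with pink decoys around them. In the top view the grip is at (373,216), green at (317,227) and yellow at (250,238). Going along the rail from the hook, green comes first and yellow is beyond it.

```bash
cat > h.py <<'E'
import numpy as np,cv2
def ray(c,p):
    K=c["mtx"];E=c["extrinsics"];R=E[:3,:3];t=E[:3,3]
    return -R.T@t, R.T@np.linalg.solve(K,[p[0],p[1],1.])
def onz(c,p,z):
    o,d=ray(c,p); return o+d*(z-o[2])/d[2]
def tri(a,p,b,q):
    o1,d1=ray(a,p);o2,d2=ray(b,q)
    s=np.linalg.lstsq(np.c_[d1,-d2],o2-o1,rcond=None)[0]
    x,y=o1+s[0]*d1,o2+s[1]*d2
    return (x+y)/2,np.linalg.norm(x-y)
def proj(c,P):
    q=c["mtx"]@(c["extrinsics"][:3,:3]@np.array(P)+c["extrinsics"][:3,3]); return q[:2]/q[2]
def blobs(im,lo,hi,m=15):
    h=cv2.cvtColor(im,cv2.COLOR_BGR2HSV)
    n,l,s,c=cv2.connectedComponentsWithStats(cv2.inRange(h,lo,hi))
    return [(s[i].tolist(),c[i].round(1).tolist()) for i in range(1,n) if s[i][4]>=m]
E
python3 - <<'E'
import pickle,cv2,numpy as np
from h import *
d=pickle.load(open("c0.pkl","rb"))
for n in d:
    im=d[n]["image"]
    for k,lo,hi in(("red",(0,180,90),(6,255,255)),("green",(55,130,60),(80,255,255)),("yel",(22,170,100),(32,255,255))):
        print(n,k,blobs(im,lo,hi))
s=d["side"]["image"][95:320,200:400]; cv2.imwrite("pics/s0z.png",cv2.resize(s,None,fx=2.6,fy=2.6,interpolation=cv2.INTER_CUBIC))
s=d["top"]["image"][70:310,160:440]; cv2.imwrite("pics/t0z.png",cv2.resize(s,None,fx=2.5,fy=2.5,interpolation=cv2.INTER_CUBIC))
E
```

```text
side red [([344, 107, 12, 23, 236], [349.0, 117.2])]
side green [([330, 210, 8, 7, 48], [333.6, 213.2])]
side yel [([313, 271, 13, 10, 62], [319.3, 275.3])]
top red [([365, 210, 16, 14, 182], [372.4, 216.6])]
top green [([309, 221, 6, 13, 51], [311.4, 227.0]), ([317, 220, 8, 14, 81], [320.1, 226.0])]
top yel [([580, 228, 18, 17, 182], [588.4, 236.0]), ([245, 232, 10, 13, 114], [249.1, 238.1]), ([256, 233, 6, 11, 30], [258.1, 237.7])]
```

View pics/s0z.png

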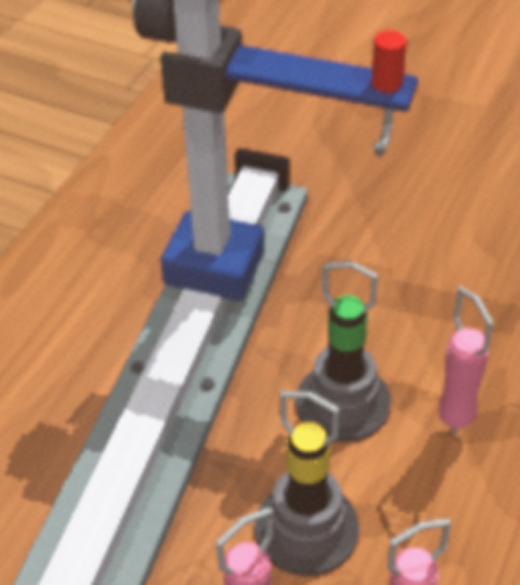

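View pics/t0z.png

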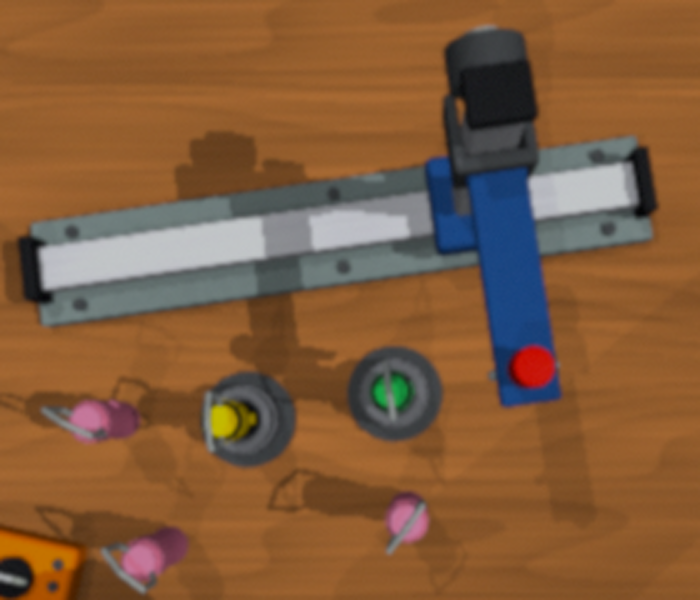

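```bash
python3 - <<'E'
import pickle
from h import *
d=pickle.load(open("c0.pkl","rb"));S,T=d["side"],d["top"]
tz=lambda x,y:(160+x/2.5,70+y/2.5); sz=lambda x,y:(200+x/2.6,95+y/2.6)
for a,b in(((42,325),(653,240)),((30,225),(637,137))):
    A,B=onz(T,tz(*a),12),onz(T,tz(*b),12); v=A-B; print("rail",A.round(),B.round(),np.degrees(np.arctan2(-v[0],v[1])), np.linalg.norm(v))
yaw=None
print("grip top", onz(T,tz(533,367),350).round(1), "side top",onz(S,sz(390,41),350).round(1), tri(S,(349,117.2),T,(372.4,216.6)))
print("green bail", onz(T,tz(390.5,389),189).round(1), onz(S,sz(349,268),189).round(1),tri(S,sz(349,268),T,tz(390.5,389)))
print("bail ends", onz(T,tz(386,361),186).round(1),onz(T,tz(395,418),186).round(1))
print("yellow bail", onz(T,tz(209,421),189).round(1), onz(S,sz(310,398),189).round(1))
print("hook tip side",onz(S,sz(380,149),245).round(1))
E
```

```text
rail [610. 356.  12.] [ 686. -221.   12.] 7.470222293913186 581.9604162903495
rail [706. 369.  12.] [ 784. -209.   12.] 7.721746108632954 583.7836086559579
grip top [554.3 -69.6 350. ] side top [551.6 -65.2 350. ] (array([554.9905799 , -70.73567684, 329.51279264]), np.float64(0.7643814804694589))
green bail [544.4  20.8 189. ] [541.3  28.5 189. ] (array([544.30529063,  20.93186398, 180.4906943 ]), np.float64(0.4166923968806005))
bail ends [565.8  24.2 186. ] [522.4  17.5 186. ]
yellow bail [520.9 159.1 189. ] [517.1 164.3 189. ]
hook tip side [551.4 -59.3 245. ]
```

```bash
cat > g.py <<'E'
import sys,numpy as np
from rig import sensors
from scipy.spatial.transform import Rotation as R
YAW=np.radians(7.6); u=np.array([-np.sin(YAW),np.cos(YAW),0]); hx=np.array([np.cos(YAW),np.sin(YAW),0])
def go(P,show=True):
    s=sensors.observe(); Rc=R.from_rotvec(s["ee_rot"]); z=np.array([0,0,-1.])
    best=None
    for sg in(1,-1):
        x=sg*u; M=R.from_matrix(np.c_[x,np.cross(z,x),z]); r=(Rc.inv()*M).as_rotvec()
        if best is None or np.linalg.norm(r)<np.linalg.norm(best): best=r
    sh=Rc.inv().apply(np.array(P)-s["eef_pos"])
    print("t",round(s["t"],2),"q6",s["qpos"].round(2),"pos",s["eef_pos"].round(1),"F",s["force"].round(1),"w",round(s["gripper_width"],1))
    print("shift",(sh/400).round(4),"turn",(best/np.radians(120)).round(4))
    return s
if __name__=="__main__": go([float(a) for a in sys.argv[1:4]])
E
python3 g.py 554.5 -69.5 400; python3 g.py 370 -340 400
```

```text
t 0.1 q6 [-1.36  0.48  1.6  -0.    1.07 -0.05] pos [ 163.8 -628.7  230.7] F [-0.5  0.1 -0. ] w 85.9
shift [-1.107  -1.2976 -0.4219] turn [0.     0.0005 0.0583]
t 0.1 q6 [-1.36  0.48  1.6  -0.    1.07 -0.05] pos [ 163.8 -628.7  230.7] F [-0.5  0.1 -0. ] w 85.9
shift [-0.5688 -0.6808 -0.4225] turn [0.     0.0005 0.0583]
```

Call:
play_rows(plan=[-0.55,-0.66,-0.42,0,0,0.058,-0.55,-0.66,-0.42,0,0,0.058,-0.55,-0.66,-0.42,0,0,0.058,-0.55,-0.66,-0.42,0,0,0.058,-0.55,-0.66,-0.42,0,0,0.058,-0.55,-0.66,-0.42,0,0,0.058,-0.55,-0.66,-0.42,0,0,0.058,-0.55,-0.66,-0.42,0,0,0.058], gripper=1, force=60)

```text
t: 0.77
eef_pos: [338.6, -383.5, 378.2]
ee_rot: [-2.364, 2.068, 0.002]
force: [1.0, -0.9, -0.3]
gripper_width: 85.3
```

```bash
python3 g.py 554.5 -69.5 400
```

```text
t 0.77 q6 [-0.91  0.16  1.7   0.    1.28  0.53] pos [ 338.6 -383.5  378.2] F [ 1.  -0.9 -0.3] w 85.3
shift [-0.7066 -0.6391 -0.0537] turn [0.0001 0.0006 0.0002]
```

Call:
play_rows(plan=[-0.7066,-0.639,-0.054,0,0,0,-0.7066,-0.639,-0.054,0,0,0,-0.7066,-0.639,-0.054,0,0,0,-0.7066,-0.639,-0.054,0,0,0,-0.7066,-0.639,-0.054,0,0,0,-0.7066,-0.639,-0.054,0,0,0,-0.7066,-0.639,-0.054,0,0,0,-0.7066,-0.639,-0.054,0,0,0])

```text
t: 1.43
eef_pos: [526.8, -108.7, 397.2]
ee_rot: [-2.364, 2.068, 0.002]
force: [1.8, -0.7, 0.0]
gripper_width: 85.4
```

```bash
python3 g.py 554.5 -69.5 400
```

```text
t 1.43 q6 [-0.26  0.19  1.62  0.    1.34  1.18] pos [ 526.8 -108.7  397.2] F [ 1.8 -0.7  0. ] w 85.4
shift [-0.088  -0.0817 -0.007 ] turn [0.0002 0.0006 0.0003]
```

Call:
play_rows(plan=[-0.088,-0.082,-0.007,0,0.0006,0,-0.088,-0.082,-0.007,0,0.0006,0,-0.088,-0.082,-0.007,0,0.0006,0,-0.088,-0.082,-0.007,0,0.0006,0,-0.088,-0.082,-0.007,0,0.0006,0,-0.088,-0.082,-0.007,0,0.0006,0,-0.088,-0.082,-0.007,0,0.0006,0,-0.088,-0.082,-0.007,0,0.0006,0])

```text
t: 2.1
eef_pos: [554.2, -70.4, 400.1]
ee_rot: [2.363, -2.07, -0.0]
force: [-0.3, 0.5, -0.2]
gripper_width: 85.5
```

```bash
python3 g.py 554.5 -69.5 315;python3 - <<'E'
from rig import optics
import cv2
for n in("side","top"): cv2.imwrite(f"pics/{n}1.png",optics.read_camera(n)["image"])
E
```

```text
t 2.1 q6 [-0.18  0.22  1.57 -0.    1.35  1.26] pos [554.2 -70.4 400.1] F [-0.3  0.5 -0.2] w 85.5
shift [-0.0021 -0.001   0.2129] turn [ 0.0001  0.     -0.0004]
```

View pics/side1.png

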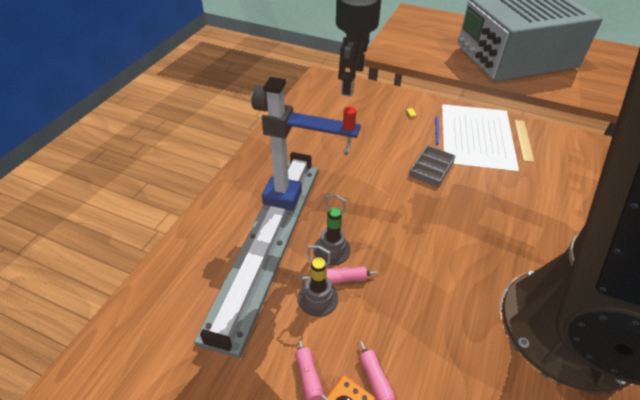

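The gripper hangs above the grip at (349,80). The three pink decoys have toppled at (350,275), (308,372) and (377,375), although the gripper went nowhere near them. I'll check the top view before going on.

View pics/top1.png

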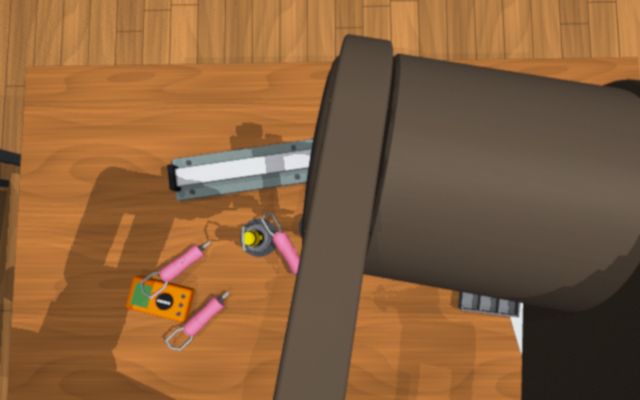

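The decoys lie on the table and none is in the hook's path to the green driver, so I'm lowering onto the grip.

Call:
play_rows(plan=[-0.002,-0.001,0.04,0,0,0,-0.002,-0.001,0.08,0,0,0,-0.002,-0.001,0.12,0,0,0,-0.002,-0.001,0.15,0,0,0,-0.002,-0.001,0.18,0,0,0,-0.002,-0.001,0.2,0,0,0,-0.002,-0.001,0.213,0,0,0,-0.002,-0.001,0.213,0,0,0])

```text
t: 2.87
eef_pos: [554.3, -69.3, 314.1]
ee_rot: [2.363, -2.07, -0.002]
force: [-0.5, 0.3, -0.5]
gripper_width: 85.6
```

```bash
python3 - <<'E'
from rig import optics
import cv2
im=optics.read_camera("side")["image"]
cv2.imwrite("pics/side2.png",cv2.resize(im[30:280,230:430],None,fx=2.4,fy=2.4,interpolation=cv2.INTER_CUBIC))
E
python3 g.py 554.5 -69.5 315
```

```text
t 2.92 q6 [-0.18  0.28  1.7  -0.    1.17  1.26] pos [554.6 -69.3 314.9] F [ 0.2 -0.5  0. ] w 85.3
shift [ 0.0005  0.0003 -0.0004] turn [ 0.0003  0.0001 -0.0003]
```

View pics/side2.png

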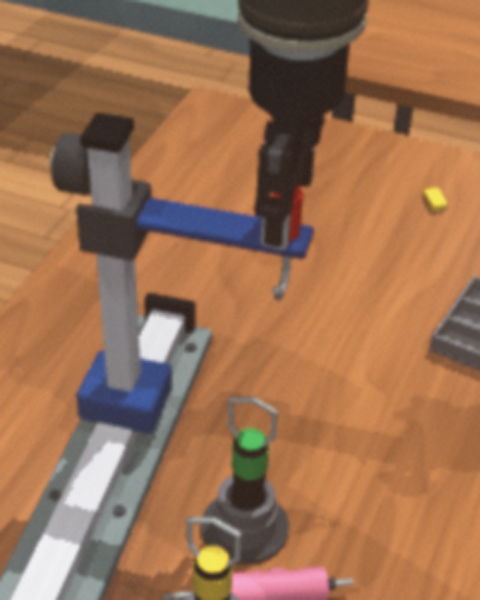

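The jaws straddle the red grip (zoomed at 297,212). Closing now.

Call:
play_rows(plan=[0,0,0,0,0,0,0,0,0,0,0,0,0,0,0,0,0,0,0,0,0,0,0,0,0,0,0,0,0,0,0,0,0,0,0,0,0,0,0,0,0,0,0,0,0,0,0,0], gripper=0, force=60)

```text
t: 3.58
eef_pos: [554.7, -69.4, 315.3]
ee_rot: [2.363, -2.07, 0.0]
force: [-1.4, -0.1, 5.5]
gripper_width: 24.6
```

```bash
python3 - <<'E'
from rig import optics
import cv2
im=optics.read_camera("side")["image"]
cv2.imwrite("pics/side3.png",cv2.resize(im[30:280,230:430],None,fx=2.4,fy=2.4,interpolation=cv2.INTER_CUBIC))
E
python3 g.py 554.5 -69.5 315
```

```text
t 3.63 q6 [-0.18  0.27  1.7  -0.    1.17  1.26] pos [554.7 -69.4 315.4] F [-0.3  0.1  6. ] w 24.5
shift [0.0003 0.0006 0.0009] turn [-0.     -0.0001 -0.0002]
```

View pics/side3.png

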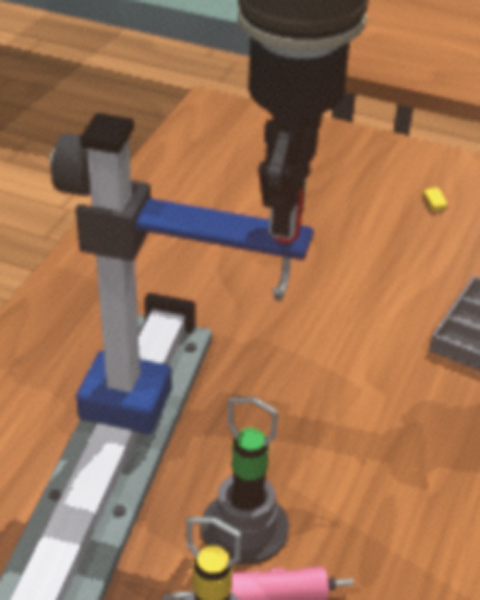

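Opening 24.5 mm, so the grip is held. Pulling down 87 mm.

Call:
play_rows(plan=[0,0,0.03,0,0,0,0,0,0.06,0,0,0,0,0,0.09,0,0,0,0,0,0.12,0,0,0,0,0,0.15,0,0,0,0,0,0.18,0,0,0,0,0,0.21,0,0,0,0,0,0.218,0,0,0])

```text
t: 4.3
eef_pos: [554.8, -69.5, 227.5]
ee_rot: [2.363, -2.07, 0.0]
force: [-1.8, -0.3, 10.7]
gripper_width: 24.3
```

```bash
python3 - <<'E'
from rig import optics
import cv2,pickle
c=optics.read_camera("side");im=c["image"]; pickle.dump(c,open("c4.pkl","wb"))
cv2.imwrite("pics/side4.png",cv2.resize(im[30:280,230:430],None,fx=2.4,fy=2.4,interpolation=cv2.INTER_CUBIC))
E
python3 g.py 542.4 21.8 228
```

```text
t 4.35 q6 [-0.18  0.36  1.81 -0.    0.97  1.26] pos [554.8 -69.5 227.5] F [-1.4 -1.2  8.1] w 24.7
shift [-0.2303  0.0006 -0.0013] turn [ 0.     -0.0001 -0.0003]
```

View pics/side4.png

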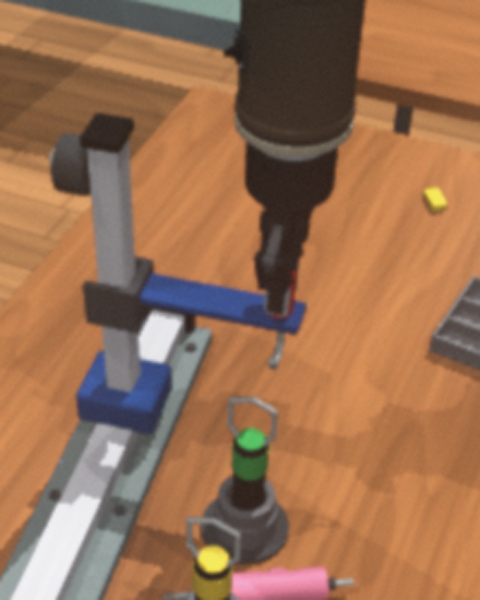

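The hook is down with its nose near zoomed (272,365). I'm checking the tip position and bail centre against the expected geometry.

```bash
python3 - <<'E'
import pickle
from h import *
from g import u,hx
c=pickle.load(open("c4.pkl","rb"))
z=lambda x,y:(230+x/2.4,30+y/2.4)
seat=np.array([554.8,-69.5,158])
print("nose onz168",onz(c,z(272,362),168).round(1),"exp",(seat+18*u+[0,0,10]).round(1))
for nm,P in(("seat",seat),("nose",seat+18*u+[0,0,14])):
  p=proj(c,P); print(nm,((p-[230,30])*2.4).round())
# bail at expected positions along
for s in(86,92,98):
  P=seat+s*u; P[2]=188; p=proj(c,P); a=proj(c,P+18*hx-[0,0,6]);b=proj(c,P-18*hx-[0,0,6]); print(s,[((q-[230,30])*2.4).round() for q in(p,a,b)])
im=c["image"]; cv2.imwrite("pics/z4.png",cv2.resize(im[165:230,310:370],None,fx=9,fy=9,interpolation=cv2.INTER_CUBIC))
E
```

```text
nose onz168 [549.9 -49.4 168. ] exp [552.4 -51.7 168. ]
seat [274. 355.]
nose [271. 357.]
86 [array([253., 394.]), array([234., 395.]), array([272., 403.])]
92 [array([252., 399.]), array([232., 399.]), array([271., 407.])]
98 [array([250., 403.]), array([230., 404.]), array([269., 412.])]
```

View pics/z4.png

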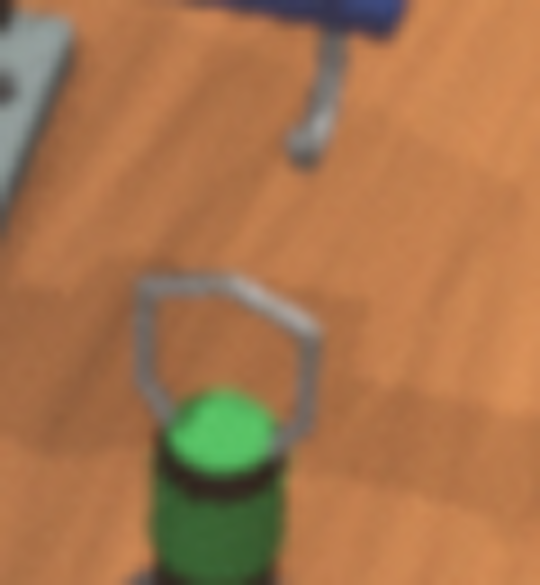

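Call:
play_rows(plan=[-0.02,0,0,0,0,0,-0.04,0,0,0,0,0,-0.06,0,0,0,0,0,-0.08,0,0,0,0,0,-0.1,0,0,0,0,0,-0.12,0,0,0,0,0,-0.14,0,0,0,0,0,-0.14,0,0,0,0,0])

```text
t: 5.02
eef_pos: [547.0, -12.8, 228.0]
ee_rot: [2.364, -2.069, -0.0]
force: [-3.9, 1.6, 8.6]
gripper_width: 24.5
```

```bash
python3 - <<'E'
from rig import optics
import cv2,pickle
c=optics.read_camera("side");im=c["image"]; pickle.dump(c,open("c5.pkl","wb"))
cv2.imwrite("pics/z5.png",cv2.resize(im[165:230,300:370],None,fx=9,fy=9,interpolation=cv2.INTER_CUBIC))
E
python3 g.py 542.4 21.8 227.5
```

```text
t 5.07 q6 [-0.08  0.34  1.84 -0.    0.96  1.36] pos [547.1 -13.2 228. ] F [-4.1  1.1  9.7] w 24.6
shift [-0.0884  0.0001  0.0013] turn [ 0.     -0.      0.0001]
```

View pics/z5.png

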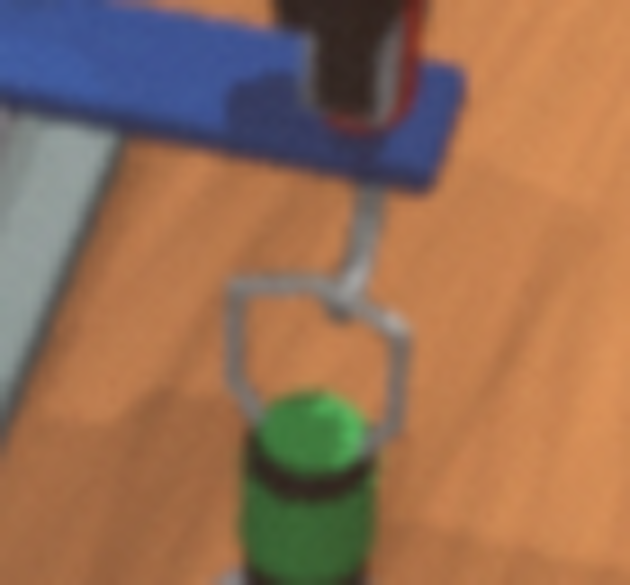

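The nose shows at zoomed (343,300), in line with the bail opening. There are 35 mm to go.

Call:
play_rows(plan=[-0.0125,0,0,0,0,0,-0.025,0,0,0,0,0,-0.0375,0,0,0,0,0,-0.05,0,0,0,0,0,-0.0625,0,0,0,0,0,-0.075,0,0,0,0,0,-0.0875,0,0,0,0,0,-0.0885,0,0,0,0,0])

```text
t: 5.73
eef_pos: [542.3, 22.4, 228.6]
ee_rot: [-2.364, 2.069, -0.0]
force: [-3.7, 0.1, 8.9]
gripper_width: 24.5
```

```bash
python3 - <<'E'
from rig import optics
import cv2,pickle
c=optics.read_camera("side");im=c["image"]; pickle.dump(c,open("c6.pkl","wb"))
cv2.imwrite("pics/z6.png",cv2.resize(im[165:230,300:370],None,fx=9,fy=9,interpolation=cv2.INTER_CUBIC))
cv2.imwrite("pics/t6.png",optics.read_camera("top")["image"])
E
python3 g.py 542.4 21.8 227.5
```

```text
t 5.83 q6 [-0.02  0.33  1.85  0.    0.96  1.42] pos [542.3  22.2 228.6] F [-4.4  1.7  9.4] w 24.5
shift [ 0.0009 -0.0001  0.0027] turn [-0.      0.      0.0002]
```

View pics/z6.png

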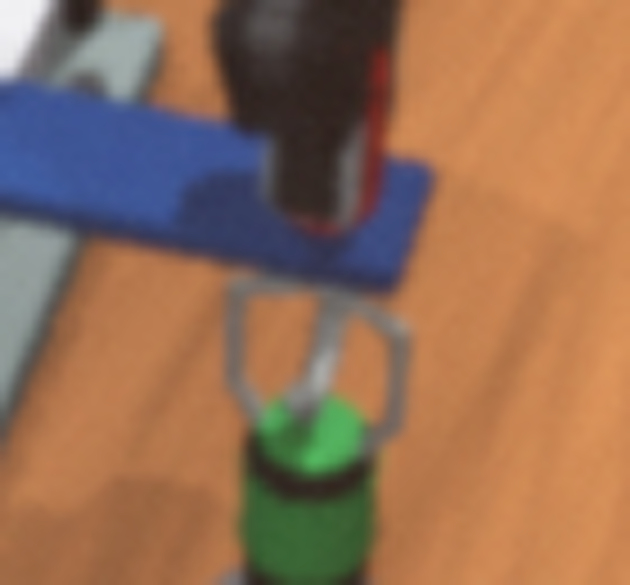

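The bail wire passes in front of the shank and the nose at (302,405) sits centred in it. Raising slowly by 36 mm.

Call:
play_rows(plan=[0,0,-0.0125,0,0,0,0,0,-0.025,0,0,0,0,0,-0.0375,0,0,0,0,0,-0.05,0,0,0,0,0,-0.06,0,0,0,0,0,-0.07,0,0,0,0,0,-0.08,0,0,0,0,0,-0.09,0,0,0])

```text
t: 6.5
eef_pos: [542.3, 22.2, 265.0]
ee_rot: [-2.364, 2.069, 0.0]
force: [-1.8, -0.1, 3.3]
gripper_width: 24.6
```

```bash
python3 - <<'E'
from rig import optics
import cv2,pickle
c=optics.read_camera("side");im=c["image"]
cv2.imwrite("pics/z7.png",cv2.resize(im[145:265,280:380],None,fx=5,fy=5,interpolation=cv2.INTER_CUBIC))
E
python3 g.py 542.4 21.8 315
```

```text
t 6.55 q6 [-0.02  0.29  1.8   0.    1.04  1.42] pos [542.3  22.2 265.7] F [-5.   0.9  7.3] w 24.9
shift [ 1.100e-03 -1.000e-04 -1.233e-01] turn [-0.0002  0.      0.0002]
```

View pics/z7.png

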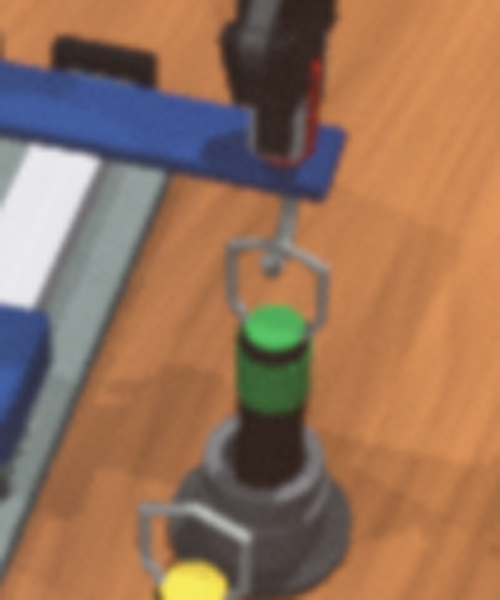

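The bail is caught on the hook and the driver is rising out of its holder. Continuing up to the top.

Call:
play_rows(plan=[0,0,-0.0125,0,0,0,0,0,-0.025,0,0,0,0,0,-0.0375,0,0,0,0,0,-0.05,0,0,0,0,0,-0.0625,0,0,0,0,0,-0.075,0,0,0,0,0,-0.0875,0,0,0,0,0,-0.1,0,0,0])

```text
t: 7.22
eef_pos: [542.3, 22.2, 306.2]
ee_rot: [-2.364, 2.069, -0.0]
force: [-0.3, -0.5, 2.1]
gripper_width: 24.6
```

```bash
python3 g.py 542.4 21.8 314.7
```

```text
t 7.22 q6 [-0.01  0.26  1.75  0.    1.14  1.42] pos [542.3  22.2 306.2] F [-0.3 -0.5  2.1] w 24.6
shift [ 0.0011 -0.0002 -0.0213] turn [-0.0002  0.0001  0.0002]
```

Call:
play_rows(plan=[0,0,-0.005,0,0,0,0,0,-0.01,0,0,0,0,0,-0.015,0,0,0,0,0,-0.019,0,0,0,0,0,-0.021,0,0,0,0,0,-0.021,0,0,0,0,0,-0.021,0,0,0,0,0,-0.021,0,0,0])

```text
t: 7.88
eef_pos: [542.3, 22.2, 314.5]
ee_rot: [-2.364, 2.069, -0.0]
force: [-0.4, 1.0, 3.9]
gripper_width: 24.4
```

```bash
python3 - <<'E'
from rig import optics
import cv2,pickle
c=optics.read_camera("side");im=c["image"]
cv2.imwrite("pics/z8.png",cv2.resize(im[100:280,240:400],None,fx=3.3,fy=3.3,interpolation=cv2.INTER_CUBIC))
E
python3 g.py 542.4 21.8 314.7
```

```text
t 7.93 q6 [-0.02  0.25  1.74  0.    1.15  1.42] pos [542.3  22.2 314.5] F [-2.2  1.2  4. ] w 24.8
shift [ 0.0011 -0.0002 -0.0006] turn [-0.0001  0.0001  0.0002]
```

View pics/z8.png

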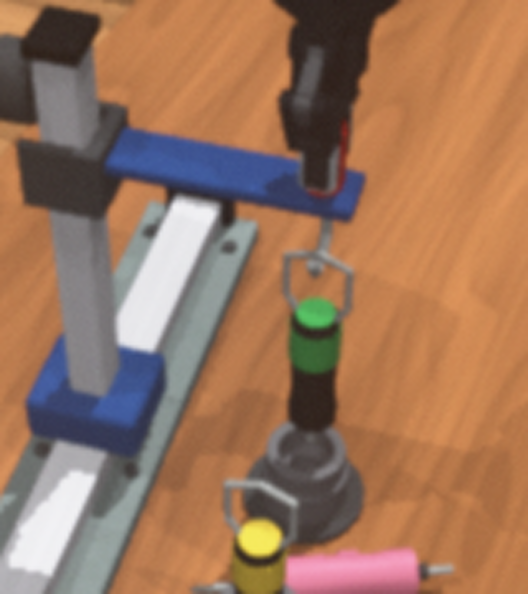

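The driver hangs clear of its empty holder at zoomed (303,450). Opening the gripper.

Call:
play_rows(plan=[0,0,0,0,0,0,0,0,0,0,0,0,0,0,0,0,0,0,0,0,0,0,0,0,0,0,0,0,0,0,0,0,0,0,0,0,0,0,0,0,0,0,0,0,0,0,0,0], gripper=1)

```text
t: 8.6
eef_pos: [542.3, 22.2, 314.5]
ee_rot: [-2.364, 2.069, -0.0]
force: [-0.5, -1.0, -0.3]
gripper_width: 85.5
```

Call:
play_rows(plan=[0,0,-0.03,0,0,0,0,0,-0.08,0,0,0,0,0,-0.13,0,0,0,0,0,-0.19,0,0,0,0,0,-0.25,0,0,0,0,0,-0.3,0,0,0,0,0,-0.35,0,0,0,0,0,-0.35,0,0,0])

```text
t: 9.27
eef_pos: [543.4, 22.2, 458.4]
ee_rot: [-2.361, 2.066, -0.007]
force: [0.2, 0.1, 0.3]
gripper_width: 85.2
```

```bash
python3 g.py 340 -350 450
```

```text
t 9.27 q6 [-0.02  0.17  1.5   0.    1.47  1.42] pos [543.4  22.2 458.4] F [0.2 0.1 0.3] w 85.2
shift [0.8547 0.6277 0.0181] turn [-0.0027 -0.0003  0.0003]
```

Moving the arm aside so the top camera has a clear view for the final check.

Call:
play_rows(plan=[0.85,0.62,0,0,0,0,0.85,0.62,0,0,0,0,0.85,0.62,0,0,0,0,0.85,0.62,0,0,0,0,0.85,0.62,0,0,0,0,0.85,0.62,0,0,0,0,0.85,0.62,0,0,0,0,0.85,0.62,0,0,0,0])

```text
t: 9.93
eef_pos: [382.6, -272.6, 456.5]
ee_rot: [-2.362, 2.066, -0.007]
force: [1.3, -0.9, 0.2]
gripper_width: 85.4
```

Call:
play_rows(plan=[0.35,0.2,0,0,0,0,0.35,0.2,0,0,0,0,0.35,0.2,0,0,0,0,0.35,0.2,0,0,0,0,0.35,0.2,0,0,0,0,0.35,0.2,0,0,0,0,0.35,0.2,0,0,0,0,0.35,0.2,0,0,0,0])

```text
t: 10.6
eef_pos: [322.3, -421.0, 456.1]
ee_rot: [-2.362, 2.065, -0.007]
force: [-0.2, 0.4, 0.1]
gripper_width: 85.6
```

```bash
python3 - <<'E'
from rig import optics,sensors
import cv2,numpy as np
from h import *
d={}
for n in("side","top"):
    d[n]=c=optics.read_camera(n); cv2.imwrite(f"pics/{n}9.png",c["image"])
for n in d: print(n,blobs(d[n]["image"],(0,180,90),(6,255,255)),blobs(d[n]["image"],(55,130,60),(80,255,255)))
s,t=[blobs(d[n]["image"],(0,180,90),(6,255,255)) for n in("side","top")]
s=max(s,key=lambda b:b[0][4]);t=max(t,key=lambda b:b[0][4]) if t else None
if t: print(tri(d["side"],s[1],d["top"],t[1]))
x=sensors.observe(); print(x["t"],x["eef_pos"],np.abs(x["dq"]).max())
E
```

```text
side [([332, 134, 13, 24, 253], [338.0, 144.9])] [([330, 191, 10, 8, 56], [335.0, 194.7])]
top [([305, 219, 15, 13, 158], [312.1, 225.0])] []
(array([542.18000509,  22.86182852, 331.0248385 ]), np.float64(1.4528454724011177))
10.7 [ 322.49474017 -420.98124015  456.37693501] 0.001586793292664227
```

View pics/side9.png

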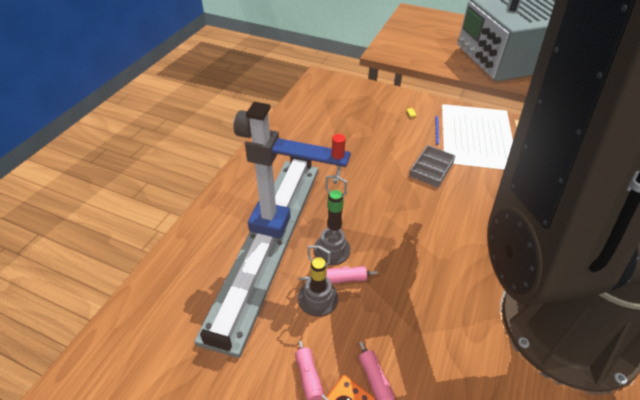

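View pics/top9.png

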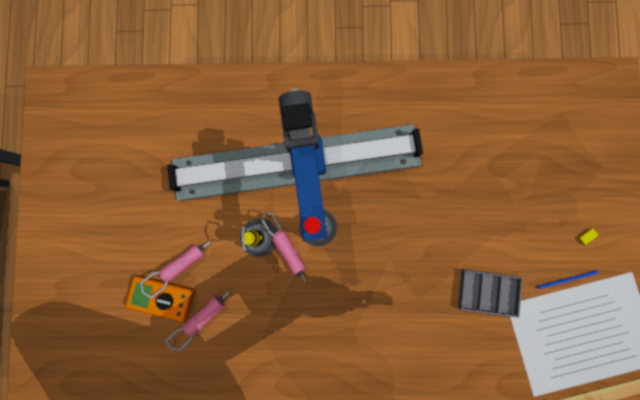

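The side view shows the green driver hanging from the hook at (335,205), above its empty holder. The yellow one stands in its holder at (318,275). The grip measures z = 331 mm against 329.5 mm at the start, so the hook is fully up. Handing in.

```bash
python3 -c "
from rig import job_done
print(job_done())"
```

```text
the job is handed in; nothing more can be done
None
```

The green driver is hanging from the balancer hook, and I handed the job in after about 10.7 s of robot time. I gripped the red grip and pulled the hook down 87 mm. Then I led it 92 mm along the rail to +y into the bail, let it rise to the top under control, released it and backed the arm away.

**Last checks:**
- **Hook:** the grip measured z ≈ 331 mm against 329.5 mm at the start, which is the same within camera accuracy, so the hook is fully up.
- **Green driver:** it hangs from the hook, clear of its empty holder.
- **Yellow driver:** it still stands in its own holder.
- **Arm:** it was clear of everything. The highest force I saw, read at the end of each move, was about 12 N.

**Pink look-alikes:** all three toppled in the first 2 s, while the arm was moving towards the grip. The gripper went nowhere near them, so they seem to have fallen by themselves. They lie on the table, one of them against the yellow driver's holder, and I left them alone.

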